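# Roll the tube-mail carrier onto the bench mat

### The arm

A 6-joint arm with a two-finger parallel gripper is mounted at the origin on the work surface. World frame = base frame: x ahead of the robot, y to its left, z up, the work surface at z = 0. Lengths are in mm, angles in rad, forces in N, time in s.
With the tool pointing down it reaches from about 325 to 775 mm from the base axis. Payload 5.5 kg.
Tool frame: the origin (TCP) lies on the mounting face of the last link; the fingertips stand 182 mm ahead of it and the grasp point (between the pads) lies 163 mm ahead of it; z points along the fingers, x is the direction in which the jaws open and shut, and the axes are right-handed (so a half turn about z gives the same grasp; the last joint's range is limited). The gripper opens to 88 mm and grips with 3 to 60 N. Pads are 20 mm wide; open, the fingers measure 115 mm over their backs; the gripper's body (75 mm by 178 mm) begins 61 mm behind the grasp point.
Start: joints at [1.261, 0.091, 1.231, -0, 1.82, -0.057], TCP at [150.074, 580.944, 404.631] pointing down, gripper open.
Joint ranges: [-2.87, 2.87], [-0.86, 2.18], [0.17, 2.46], [-1.51, 4.65], [0.06, 2.69], [-2.65, 2.65]. Speed limits (rad/s): [2.57, 2.57, 3.01, 3.14, 3.14, 3.14].

### API

Orientations are given as a unit quaternion [x, y, z, w].
In Python, from station import arm gives the robot as it stands.
- The arm moves only by the shell command python3 -m inch 'ROWS' [FORCE]. ROWS is JSON, a list of rows, each an object of numbers: "tx", "ty", "tz": the shift along the tool's x, y, z in units of 25 mm (1.0 is 25 mm); "rx", "ry", "rz": the turn, a rotation vector about the tool's x, y, z in units of 5 degrees (1.0 is 5 degrees); "grip": the opening, from -1 (shut) to 1 (fully open). In form: [{"tx": .., "ty": .., "tz": .., "rx": .., "ry": .., "rz": .., "grip": ..}, ...]. A call has 1 to 10 rows; each row shifts and turns the commanded pose from where the row before left it, along the tool's axes as they then stand; what a row does not reach is not made up. A row lasts 1/12 s, in which the tool goes at most 41.7 mm and 7.16 degrees, less where a joint would pass 70% of its speed; a pose out of reach is approached as far as the arm can. A call is refused whole if a number of a shift passes 1 or a number of a turn 1, either way. A call with a gripper value outside its range is refused whole. The fingers move at their own pace and stop on an object; FORCE is the grip in N (left out, the last holds). Time passes only in rows, so rows that do not move let the fingers close. It gives the time, the measured TCP pose, the force and the opening at its end, in the units of the state.
- arm.state(): the state, without advancing time (a new reading comes with each control period).
- arm.camera(name): name is "scene" or "top" or "wrist"; returns a dict with "img" (420x560x3 uint8, red, green, blue), "z_map" (420x560 float32, mm along the optical axis (not along the pixel's ray), 0 where there is no reading), "fov_y" (degrees; the focal length in pixels is half the picture's height over the tangent of half this angle, whatever the lens; pixels are square), "cx", "cy" (the principal point, pixels), "R" (3x3) and "t" (3): a world point X has camera coordinates R X + t. Camera axes: x right, y down, z forward; pixel columns grow to the right and rows downward; lengths in mm; the calibration is good to about 2 mm. A picture is of the moment at which its call begins.
- arm.close_job(): hands the job in, once; it reports no verdict.
Trained networks look in the newest picture that a camera, given by its name, has taken for a name from the list of things; names that differ only in an ending like _2 or _b are one class to them, and where a whole thing is asked for, a point or a joint stands for the part that bears it (a point fixed in the world has none). Each returns a list of dicts, best first, with "p" (0 to 1); they miss things now and then, are a little off and sometimes report something else, mostly with a low value. They report only what shows in the picture. A call takes as long as a camera call. They do not tell look-alikes from the thing itself.
- arm.look_for(name, camera): "xy" ([column, row] in pixels, amid what is visible of it).
- arm.tip_of(name, camera): "xy" ([column, row] in pixels: a listed point, or the origin of a listed thing).
The state is a dict: "clock": time; "qpos": joint angles; "qd": joint speeds; "joint_efforts": joint torques, N m; "position": TCP position; "ee_rot": TCP orientation; "force": force on the tool from outside, world axes, zero at the start; "ft_torque": the same for the moment, N m; "width": finger opening in mm.
Only numpy, scipy, OpenCV 4.12 (cv2) and the standard library are available. Lean on these libraries where they do the work, as an engineer would, in place of code of your own. Each camera call takes 0.05 s, during which the arm holds its last target.

### The job

A specimen carrier of the hospital's tube mail lies on its side on the laboratory bench. Keeping your fingertips on top of it, roll it along the bench onto the paper bench mat in as many strokes as it takes, and leave it lying still in the middle of the mat, along the mat's length and with no part over the mat's edges, ready to be opened. Do not grip it, lift it or shove it from the side, and leave the tube rack, the cup and the bottle where they stand.

Things in the scene. Friction and masses are not known exactly. Their poses are not given: they have to be found in the camera images.
- carrier: Tube-mail carrier lying on its side, loose, 220 mm long: clear barrel 90 mm across, running on two black wear rings 104 mm across, 16 mm wide, centred 80 mm to either side of the middle. Origin: middle, on the axis, 52 mm up; x along the axis, y and z turn as it rolls (z up at the start). 0.4 to 0.8 kg, friction 0.5 to 0.75; rolls easily, let go when slow it stops within 20 mm.
- carrier_ring (a point): Centre of the carrier's ring at its +x end, on the axis. The barrel's top lies 97 mm above the bench, and 120 mm of bare barrel between the two collars (92 mm across) beside the rings is free to push on. Only the rings touch the bench: as it rolls, a point on top of the barrel moves 1.87 times as far as the carrier's middle.
- mat: Absorbent mat fixed on the bench, white paper with a narrow blue border, 300 mm long (its x) by 170 mm wide (its y), level with the bench, no step. Origin at its centre. It lies 180 to 300 mm to the left or right of the carrier, its length parallel to the carrier's axis within a few degrees, so the carrier reaches it by rolling straight.
- sample_rack: Grey five-place rack of capped sample tubes, 26 x 118 mm in plan, 92 mm high, loose, beyond the work; leave alone. Origin at the centre of its underside.
- specimen_cup: White lidded specimen cup, 63 mm in diameter, 70 mm high, loose, to the left of the work; leave alone. Origin at the centre of its underside.
- bottle: Amber reagent bottle with white cap, 58 mm in diameter, 125 mm high, loose, to the right of the work; leave alone. Origin at the centre of its underside.
Not all that is in view belongs to the job. What is meant by the carrier is not turquoise, and is the larger of those in its own colour.

How it is judged:
By the outcome, as a careful person would: the job done as asked, in the order asked, and still so for the second after the job is handed in, with the robot touching nothing.
It also fails if it takes over 64 s, if anything falls off the work surface, if the arm or the gripper's body presses on something with over 40 N, if the wrist force passes 120 N, or if a joint passes its speed limit or range.

## Working session

There is one attempt and no reset: what is moved stays moved. The work goes in short steps, Python scripts to look and compute and a shell command to move; the robot and the scene stay as the last step left them, time stands still between calls to the robot, and variables do not carry over. Pictures are saved under pics/ and viewed, and the job is handed in when it is done.

```bash
ls; mkdir -p pics; cat > h.py <<'E'
from station import arm
import numpy as np, cv2
def cam(n):
    c=arm.camera(n); return c
def f(c): return c["img"].shape[0]/2/np.tan(np.radians(c["fov_y"])/2)
def save(c,name): cv2.imwrite("pics/"+name,cv2.cvtColor(c["img"],cv2.COLOR_RGB2BGR))
def ray(c,uv):
    R=np.array(c["R"]);t=np.array(c["t"]);F=f(c)
    d=R.T@np.array([(uv[0]-c["cx"])/F,(uv[1]-c["cy"])/F,1.]); return -R.T@t,d
def at_z(c,uv,z):
    o,d=ray(c,uv); return o+d*(z-o[2])/d[2]
def proj(c,X):
    p=np.array(c["R"])@np.array(X,float)+np.array(c["t"]); return np.array([c["cx"],c["cy"]])+f(c)*p[:2]/p[2]
def cloud(c):
    z=c["z_map"];v,u=np.mgrid[0:z.shape[0],0:z.shape[1]];F=f(c)
    P=np.stack([(u-c["cx"])/F*z,(v-c["cy"])/F*z,z],-1)
    return (P-np.array(c["t"]))@np.array(c["R"])
E
python3 - <<'E'
from h import *
np.set_printoptions(precision=1,suppress=True)
print(arm.state())
for n in ["scene","top","wrist"]:
    c=cam(n); save(c,n+"0.png"); print(n,c["fov_y"],c["cx"],c["cy"],(-np.array(c["R"]).T@np.array(c["t"])))
    for k in ["carrier","carrier_ring","mat","sample_rack","specimen_cup","bottle"]:
        print(k,[(np.round(d["xy"]),round(d["p"],2)) for d in arm.tip_of(k,n)],[(np.round(d["xy"]),round(d["p"],2)) for d in arm.look_for(k,n)])
E
```

```text
pics
{'clock': 0.0, 'qpos': array([ 1.3,  0.1,  1.2, -0. ,  1.8, -0.1]), 'qd': array([ 0., -0., -0., -0.,  0.,  0.]), 'joint_efforts': array([  0. , -44.6, -40.6,   0.1,   0. ,  -0. ]), 'position': array([150.1, 581. , 403.5]), 'ee_rot': array([ 0.8,  0.6, -0. ,  0. ]), 'force': array([ 0.3, -0.1,  0.3]), 'ft_torque': array([-0., -0.,  0.]), 'width': 87.70323734267949}
scene 53.36483915681454 280.86519453215215 213.4200145272143 [1112.   217.6  915.4]
carrier [(array([242., 136.]), 0.98), (array([136., 245.]), 0.7), (array([228., 195.]), 0.58)] [(array([133., 250.]), 0.88), (array([229., 198.]), 0.79), (array([243., 138.]), 0.62)]
carrier_ring [(array([215., 220.]), 0.8), (array([146., 216.]), 0.71)] [(array([241., 142.]), 0.77), (array([131., 251.]), 0.64), (array([230., 200.]), 0.56)]
mat [(array([306., 237.]), 0.85)] [(array([306., 243.]), 0.95)]
sample_rack [(array([221., 298.]), 0.75)] [(array([218., 290.]), 0.97)]
specimen_cup [(array([461., 304.]), 0.81)] [(array([465., 295.]), 0.68)]
bottle [(array([134., 186.]), 0.84)] [(array([127., 173.]), 0.62)]
top 49.70981943895025 279.0137663580766 206.17716164282209 [ 311.3   -6.6 1225. ]
carrier [(array([393., 127.]), 0.82), (array([337., 213.]), 0.69)] [(array([392., 124.]), 0.97), (array([368., 298.]), 0.96)]
carrier_ring [(array([346., 308.]), 0.89), (array([399., 149.]), 0.76), (array([336., 184.]), 0.74)] [(array([371., 299.]), 0.84), (array([391., 122.]), 0.7), (array([335., 214.]), 0.56)]
mat [(array([252., 207.]), 0.56)] [(array([300., 118.]), 0.7), (array([254., 208.]), 0.6)]
sample_rack [] [(array([298., 118.]), 0.63)]
specimen_cup [(array([106., 201.]), 0.81)] [(array([100., 195.]), 0.69), (array([338., 215.]), 0.55)]
bottle [(array([448., 201.]), 0.88)] [(array([453., 199.]), 0.75)]
wrist 65.59427252661845 282.7109411710027 206.8059193766062 [ 78.1 599.9 384.3]
carrier [] []
carrier_ring [] []
mat [] []
sample_rack [] []
specimen_cup [] []
bottle [] []
```

View pics/scene0.png

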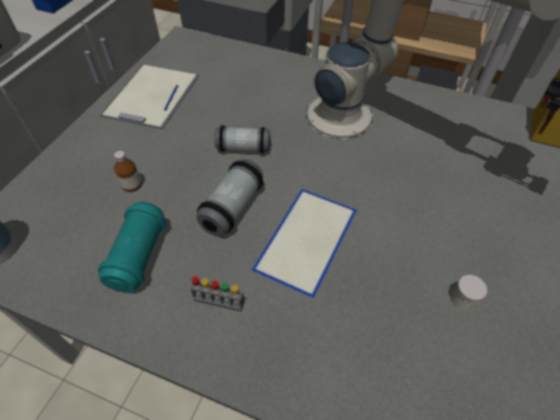

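View pics/top0.png

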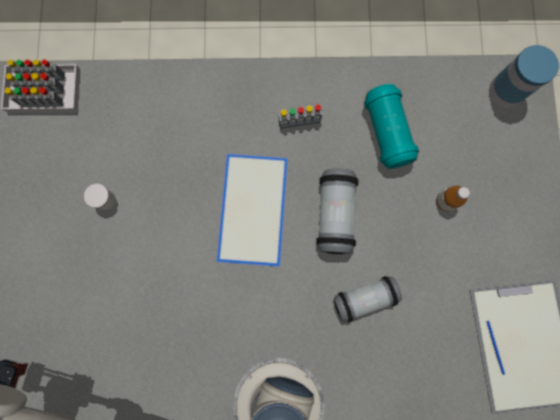

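Candidates for the carrier in the top picture are the large clear/grey one at (337,212), the small grey one at (368,299) and the turquoise one at (391,125). The large grey one fits the description. The mat is at (253,210), to its left. The scene view agrees: large grey at (230,198), small grey at (242,138), turquoise at (133,248).

```bash
cat >> h.py <<'E'
def measure(c, box, zlo=60, zhi=115):
    # carrier from cloud
    P=cloud(c); u0,v0,u1,v1=box
    m=np.zeros(P.shape[:2],bool); m[v0:v1,u0:u1]=1
    m&=(P[...,2]>zlo)&(P[...,2]<zhi)&(c["z_map"]>0)
    Q=P[m]; return Q
def mat(c,box):
    im=c["img"].astype(int); r,g,b=im[...,0],im[...,1],im[...,2]
    m=((b-r>50)).astype(np.uint8); M=np.zeros_like(m); u0,v0,u1,v1=box
    M[v0:v1,u0:u1]=m[v0:v1,u0:u1]
    pts=np.argwhere(M)[:,::-1]
    W=np.array([at_z(c,p,0)[:2] for p in pts],np.float32)
    return cv2.minAreaRect(W)
E
python3 - <<'E'
from h import *
np.set_printoptions(precision=1,suppress=True)
c=cam("top")
r=mat(c,(205,140,300,280)); print("mat",r)
r2=mat(cam("scene"),(245,180,365,305)); print("mat scene",r2)
Q=measure(c,(305,155,370,265)); print(len(Q))
print("rect",cv2.minAreaRect(Q[:,:2].astype(np.float32)), Q[:,2].max(),np.percentile(Q[:,2],[50,95]))
q=Q[:,:2]-Q[:,:2].mean(0);print(Q[:,:2].mean(0)); w,v=np.linalg.eigh(q.T@q); print(v[:,1])
s=cam("scene"); Qs=measure(s,(190,155,270,240)); print("scene",cv2.minAreaRect(Qs[:,:2].astype(np.float32)),Qs[:,2].max())
for k,uv in [("rack",(300,118)),("cup",(96,196)),("bottle",(455,197)),("small",(368,299)),("teal",(391,125))]:
    P=cloud(c); print(k,P[uv[1],uv[0]])
im=c["img"][140:280,200:380]; cv2.imwrite("pics/crop.png",cv2.cvtColor(cv2.resize(im,None,fx=4,fy=4,interpolation=2),cv2.COLOR_RGB2BGR))
print(arm.state()["clock"])
E
```

```text
mat ((507.05810546875, 63.300540924072266), (171.5849151611328, 301.032958984375), 85.00607299804688)
mat scene ((508.1558837890625, 65.0682601928711), (169.24790954589844, 299.8881530761719), 85.05989837646484)
2900
rect ((486.6173095703125, -161.3304901123047), (100.87056732177734, 217.32981872558594), 85.85142517089844) 109.72605795248015 [ 91.3 101.2]
[ 483.8 -158.5]
[-1.   0.1]
scene ((493.38970947265625, -156.72998046875), (101.64777374267578, 219.14453125), 86.70223999023438) 108.72984487855274
rack [744.4 -69.7  55.1]
cup [534.9 464.9  68.3]
bottle [ 513.9 -454.4   98.9]
small [ 263.5 -227.9   73.6]
teal [ 708.4 -304.8   92. ]
2.1
```

View pics/crop.png

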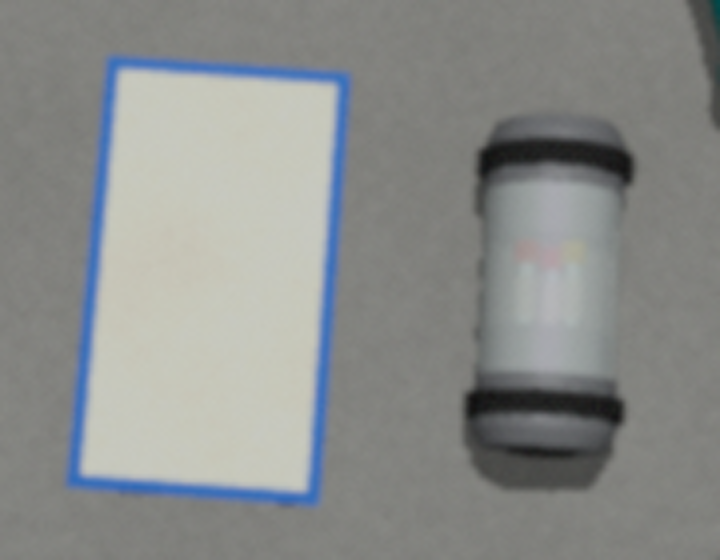

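The crop confirms two black rings on a clear barrel, and the footprint is 218 x 101 mm, so this is the carrier. It's at about (489, -159) with its axis at about -4°. The mat is at (507, 64) at -5°. That means rolling about 224 mm toward +y. First I'll turn the wrist so the jaws lie along the carrier's axis.

```bash
python3 -m inch '[{"rz":1,"grip":0},{"rz":1,"grip":0},{"rz":1,"grip":0},{"rz":1,"grip":0},{"rz":1,"grip":0},{"rz":1,"grip":0},{"rz":1,"grip":0},{"rz":1,"grip":0},{"rz":1,"grip":0},{"rz":1,"grip":0}]' 10; python3 -m inch '[{"rz":1},{"rz":1},{"rz":1},{"rz":1},{"rz":1},{"rz":0.8},{},{}]'
cat >> h.py <<'E'
from scipy.spatial.transform import Rotation as Ro
def pose():
    s=arm.state(); R=Ro.from_quat(s["ee_rot"]).as_matrix(); tip=s["position"]+182*R[:,2]
    print("clk %.2f"%s["clock"],"tcp",s["position"],"tip",tip,"yaw %.2f"%np.degrees(np.arctan2(R[1,0],R[0,0])),"zax",R[:,2].round(3),"F",s["force"],"w %.1f"%s["width"])
    return s,R,tip
def goto(target):
    s,R,tip=pose(); print("tool units:",(R.T@(np.array(target)-tip)/25).round(2))
E
python3 -c "
from h import *
np.set_printoptions(precision=1,suppress=True)
goto([488,-185,222])"
```

```text
clk 2.10 tcp [150.1 580.9 404.6] tip [150.1 580.9 222.6] yaw 75.52 zax [-0. -0. -1.] F [-1.  -0.   0.3] w 87.8
tool units: [-26.3  20.8   0. ]validation failed for argument at $[0]...
validation failed for argument at $[0]...
```

```bash
python3 -m inch '[{"tx":0,"ty":0,"tz":0,"rx":0,"ry":0,"rz":1,"grip":0}]' 10; python3 -m inch '[{"tx":0,"ty":0,"tz":0,"rx":0,"ry":0,"rz":1,"grip":0.0}]'
```

```text
clock: 2.18
position: [150.1, 580.9, 404.6]
ee_rot: [0.816, 0.577, -0.0, -0.0]
force: [0.6, 0.1, 0.1]
width: 84.0
clock: 2.27
position: [150.1, 580.9, 404.6]
ee_rot: [0.842, 0.539, -0.0, -0.0]
force: [-0.7, 0.3, -0.3]
width: 77.5
```

```bash
python3 -m inch '[{"tx":0,"ty":0,"tz":0,"rx":0,"ry":0,"rz":1,"grip":0},{"tx":0,"ty":0,"tz":0,"rx":0,"ry":0,"rz":1,"grip":0},{"tx":0,"ty":0,"tz":0,"rx":0,"ry":0,"rz":1,"grip":0},{"tx":0,"ty":0,"tz":0,"rx":0,"ry":0,"rz":1,"grip":0},{"tx":0,"ty":0,"tz":0,"rx":0,"ry":0,"rz":1,"grip":0},{"tx":0,"ty":0,"tz":0,"rx":0,"ry":0,"rz":1,"grip":0},{"tx":0,"ty":0,"tz":0,"rx":0,"ry":0,"rz":1,"grip":0},{"tx":0,"ty":0,"tz":0,"rx":0,"ry":0,"rz":1,"grip":0},{"tx":0,"ty":0,"tz":0,"rx":0,"ry":0,"rz":1,"grip":0},{"tx":0,"ty":0,"tz":0,"rx":0,"ry":0,"rz":1,"grip":0}]'
python3 -m inch '[{"tx":0,"ty":0,"tz":0,"rx":0,"ry":0,"rz":1,"grip":0},{"tx":0,"ty":0,"tz":0,"rx":0,"ry":0,"rz":1,"grip":0},{"tx":0,"ty":0,"tz":0,"rx":0,"ry":0,"rz":1,"grip":0},{"tx":0,"ty":0,"tz":0,"rx":0,"ry":0,"rz":0.9,"grip":0}]'
python3 -c "
from h import *
np.set_printoptions(precision=1,suppress=True)
goto([488,-185,222])"
```

```text
clock: 3.1
position: [150.1, 580.9, 404.6]
ee_rot: [0.991, 0.133, 0.0, 0.0]
force: [-0.7, -0.1, 0.2]
width: 44.5
clock: 3.43
position: [150.1, 580.9, 404.6]
ee_rot: [0.999, -0.037, -0.0, -0.0]
force: [0.3, -0.6, 0.3]
width: 43.9
clk 3.43 tcp [150.1 580.9 404.6] tip [150.1 580.9 222.6] yaw -4.23 zax [-0.  0. -1.] F [ 0.3 -0.6  0.3] w 43.9
tool units: [15.7 29.6  0. ]
```

```bash
python3 -m inch '[{"tx":0.8,"ty":1,"tz":0,"rx":0,"ry":0,"rz":0,"grip":0},{"tx":0.8,"ty":1,"tz":0,"rx":0,"ry":0,"rz":0,"grip":0},{"tx":0.8,"ty":1,"tz":0,"rx":0,"ry":0,"rz":0,"grip":0},{"tx":0.8,"ty":1,"tz":0,"rx":0,"ry":0,"rz":0,"grip":0},{"tx":0.8,"ty":1,"tz":0,"rx":0,"ry":0,"rz":0,"grip":0},{"tx":0.8,"ty":1,"tz":0,"rx":0,"ry":0,"rz":0,"grip":0},{"tx":0.8,"ty":1,"tz":0,"rx":0,"ry":0,"rz":0,"grip":0},{"tx":0.8,"ty":1,"tz":0,"rx":0,"ry":0,"rz":0,"grip":0},{"tx":0.8,"ty":1,"tz":0,"rx":0,"ry":0,"rz":0,"grip":0},{"tx":0.8,"ty":1,"tz":0,"rx":0,"ry":0,"rz":0,"grip":0}]'
python3 -m inch '[{"tx":0.7,"ty":1,"tz":0,"rx":0,"ry":0,"rz":0,"grip":0},{"tx":0.7,"ty":1,"tz":0,"rx":0,"ry":0,"rz":0,"grip":0},{"tx":0.7,"ty":1,"tz":0,"rx":0,"ry":0,"rz":0,"grip":0},{"tx":0.7,"ty":1,"tz":0,"rx":0,"ry":0,"rz":0,"grip":0},{"tx":0.7,"ty":1,"tz":0,"rx":0,"ry":0,"rz":0,"grip":0},{"tx":0.7,"ty":1,"tz":0,"rx":0,"ry":0,"rz":0,"grip":0},{"tx":0.7,"ty":1,"tz":0,"rx":0,"ry":0,"rz":0,"grip":0},{"tx":0.7,"ty":1,"tz":0,"rx":0,"ry":0,"rz":0,"grip":0},{"tx":0.7,"ty":1,"tz":0,"rx":0,"ry":0,"rz":0,"grip":0},{"tx":0.7,"ty":1,"tz":0,"rx":0,"ry":0,"rz":0,"grip":0}]'
python3 -c "
from h import *
np.set_printoptions(precision=1,suppress=True)
goto([488,-185,222])"
```

```text
clock: 4.27
position: [332.7, 316.2, 404.8]
ee_rot: [0.999, -0.035, 0.0, -0.0]
force: [1.4, -0.5, 0.0]
width: 44.0
clock: 5.1
position: [489.9, 54.6, 404.8]
ee_rot: [0.999, -0.035, 0.0, -0.0]
force: [0.3, 0.7, 0.8]
width: 43.8
clk 5.10 tcp [489.9  54.6 404.8] tip [490.   54.6 222.8] yaw -3.99 zax [ 0.  0. -1.] F [0.3 0.7 0.8] w 43.8
tool units: [0.6 9.6 0. ]
```

```bash
python3 -m inch '[{"tx":0.05,"ty":1,"tz":0,"rx":0,"ry":0,"rz":0,"grip":0},{"tx":0.05,"ty":1,"tz":0,"rx":0,"ry":0,"rz":0,"grip":0},{"tx":0.1,"ty":1,"tz":0,"rx":0,"ry":0,"rz":0,"grip":0},{"tx":0.1,"ty":1,"tz":0,"rx":0,"ry":0,"rz":0,"grip":0},{"tx":0.1,"ty":1,"tz":0,"rx":0,"ry":0,"rz":0,"grip":0},{"tx":0.1,"ty":1,"tz":0,"rx":0,"ry":0,"rz":0,"grip":0},{"tx":0.1,"ty":1,"tz":0,"rx":0,"ry":0,"rz":0,"grip":0},{"tx":0,"ty":0.8,"tz":0,"rx":0,"ry":0,"rz":0,"grip":0},{"tx":0,"ty":0.5,"tz":0,"rx":0,"ry":0,"rz":0,"grip":0},{"tx":0,"ty":0,"tz":0,"rx":0,"ry":0,"rz":0,"grip":0}]'
python3 - <<'E'
from h import *
np.set_printoptions(precision=1,suppress=True)
pose()
c=cam("wrist"); save(c,"wrist1.png"); print(-np.array(c["R"]).T@np.array(c["t"]))
for k in ["carrier","carrier_ring","mat"]:
    print(k,[(np.round(d["xy"]),round(d["p"],2),at_z(c,d["xy"],52 if k!="mat" else 0)) for d in arm.tip_of(k,"wrist")])
P=cloud(c);Q=P[(P[...,2]>60)&(P[...,2]<115)&(P[...,0]>360)&(P[...,0]<620)&(P[...,1]>-230)&(P[...,1]<-90)]
print(len(Q)); print(cv2.minAreaRect(Q[:,:2].astype(np.float32)),np.percentile(Q[:,2],[50,95,99]))
E
```

```text
clock: 5.93
position: [489.7, -153.8, 404.4]
ee_rot: [0.999, -0.036, -0.0, 0.0]
force: [-0.2, -0.1, -0.6]
width: 43.7
clk 5.93 tcp [ 489.7 -153.8  404.4] tip [ 489.6 -153.8  222.4] yaw -4.15 zax [-0. -0. -1.] F [-0.2 -0.1 -0.6] w 43.7
[496.2 -78.4 384.1]
carrier [(array([286., 196.]), 0.82, array([ 493.4, -162. ,   52. ])), (array([494., 309.]), 0.7, array([ 725.4, -314.4,   52. ])), (array([ 93., 266.]), 0.56, array([ 273. , -226.2,   52. ]))]
carrier_ring [(array([ 67., 211.]), 0.66, array([ 259.5, -161.4,   52. ]))]
mat []
19299
((491.751220703125, -158.76515197753906), (100.5404052734375, 213.73768615722656), 85.4511489868164) [ 92.4 101.5 103.5]
```

View pics/wrist1.png

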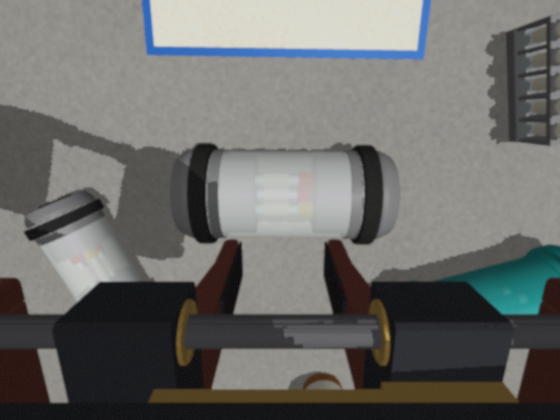

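The wrist view shows the carrier centred at (286,193) under the fingers, the mat ahead of it in +y, and the small carrier and turquoise one off to the sides. Measured, the carrier is at (491, -159.5) at -4.3°. I'll go down to just above the top, slightly behind it.

```bash
python3 -m inch '[{"tx":0,"ty":0.4,"tz":0.8,"rx":0,"ry":0,"rz":0,"grip":0},{"tx":0,"ty":0.4,"tz":1,"rx":0,"ry":0,"rz":0,"grip":0},{"tx":0,"ty":0,"tz":1,"rx":0,"ry":0,"rz":0,"grip":0},{"tx":0,"ty":0,"tz":1,"rx":0,"ry":0,"rz":0,"grip":0},{"tx":0,"ty":0,"tz":0.7,"rx":0,"ry":0,"rz":0,"grip":0},{"tx":0,"ty":0,"tz":0.3,"rx":0,"ry":0,"rz":0,"grip":0},{"tx":0,"ty":0,"tz":0,"rx":0,"ry":0,"rz":0,"grip":0}]'
python3 -m inch '[{"tx":0,"ty":0,"tz":0.1,"rx":0,"ry":0,"rz":0,"grip":0},{"tx":0,"ty":0,"tz":0,"rx":0,"ry":0,"rz":0,"grip":0}]'
python3 -c "
from h import *
np.set_printoptions(precision=1,suppress=True)
pose()"
```

```text
clock: 6.72
position: [488.3, -170.8, 282.6]
ee_rot: [0.999, -0.034, -0.002, -0.001]
force: [0.1, 1.2, -0.3]
width: 44.0
clock: 6.88
position: [489.0, -171.6, 283.5]
ee_rot: [0.999, -0.034, 0.001, 0.0]
force: [-0.5, 0.4, -0.1]
width: 43.8
clk 6.88 tcp [ 489.  -171.6  283.5] tip [ 489.3 -171.7  101.5] yaw -3.95 zax [ 0. -0. -1.] F [-0.5  0.4 -0.1] w 43.8
```

```bash
for i in 1 2; do python3 -m inch '[{"tx":0,"ty":0,"tz":0.06,"rx":0,"ry":0,"rz":0,"grip":0},{"tx":0,"ty":0,"tz":0,"rx":0,"ry":0,"rz":0,"grip":0}]';done
```

```text
clock: 7.05
position: [488.8, -171.9, 281.7]
ee_rot: [0.999, -0.035, 0.001, 0.0]
force: [0.4, -0.5, -0.4]
width: 43.7
clock: 7.22
position: [488.6, -171.9, 279.4]
ee_rot: [0.999, -0.035, 0.0, 0.0]
force: [0.7, -0.1, -1.2]
width: 43.6
```

```bash
for i in 1 2 ; do python3 -m inch '[{"tx":0,"ty":0,"tz":0.04,"rx":0,"ry":0,"rz":0,"grip":0},{"tx":0,"ty":0,"tz":0,"rx":0,"ry":0,"rz":0,"grip":0}]';done
```

```text
clock: 7.38
position: [488.6, -172.0, 279.0]
ee_rot: [0.999, -0.035, 0.0, 0.0]
force: [-0.6, -0.2, 3.3]
width: 44.1
clock: 7.55
position: [488.6, -172.1, 278.7]
ee_rot: [0.999, -0.035, 0.001, 0.001]
force: [-2.1, 0.4, 6.9]
width: 44.1
```

```bash
python3 -m inch '[{"tx":0,"ty":-0.05,"tz":0.04,"rx":0,"ry":0,"rz":0,"grip":0},{"tx":0,"ty":-0.1,"tz":0,"rx":0,"ry":0,"rz":0,"grip":0},{"tx":0,"ty":-0.15,"tz":0,"rx":0,"ry":0,"rz":0,"grip":0},{"tx":0,"ty":-0.2,"tz":0,"rx":0,"ry":0,"rz":0,"grip":0},{"tx":0,"ty":-0.2,"tz":0,"rx":0,"ry":0,"rz":0,"grip":0},{"tx":0,"ty":-0.2,"tz":0,"rx":0,"ry":0,"rz":0,"grip":0},{"tx":0,"ty":-0.15,"tz":0,"rx":0,"ry":0,"rz":0,"grip":0},{"tx":0,"ty":-0.1,"tz":0,"rx":0,"ry":0,"rz":0,"grip":0},{"tx":0,"ty":-0.05,"tz":0,"rx":0,"ry":0,"rz":0,"grip":0},{"tx":0,"ty":0,"tz":0,"rx":0,"ry":0,"rz":0,"grip":0}]'
cat > m.py <<'E'
from h import *
import sys
np.set_printoptions(precision=1,suppress=True)
s,R,tip=pose()
for n in sys.argv[2:]:
    c=cam(n); save(c,sys.argv[1]+n+".png")
    # barrel/ring points: fit circle in (across, z) using axis dir
    a=np.array([np.cos(np.radians(-4.2)),np.sin(np.radians(-4.2))]); b=np.array([-a[1],a[0]])
    P=cloud(c); xy=P[...,:2]-[507.5,64]
    A=xy@a;B=xy@b
    m=(np.abs(A)<118)&(B>-300)&(B<90)&(P[...,2]>45)&(P[...,2]<112)&(c["z_map"]>0)
    Q=P[m]; 
    if len(Q)<100: print(n,"few",len(Q)); continue
    print(n,len(Q),"rect",cv2.minAreaRect(Q[:,:2].astype(np.float32)))
    for k in ["carrier"]:
        print(k,[(np.round(d["xy"]),round(d["p"],2),at_z(c,d["xy"],52)) for d in arm.tip_of(k,n)])
E
python3 m.py a top scene wrist
```

```text
clock: 8.38
position: [490.7, -141.9, 279.0]
ee_rot: [0.999, -0.035, 0.001, 0.001]
force: [-3.5, 0.0, 12.3]
width: 43.6
clk 8.38 tcp [ 490.7 -141.9  279. ] tip [ 491.2 -142.2   97. ] yaw -3.97 zax [ 0. -0. -1.] F [-3.5  0.  12.3] w 43.6
top 772 rect ((467.25732421875, -113.03872680664062), (211.5813446044922, 95.52677917480469), 24.9390811920166)
carrier [(array([391., 124.]), 0.88, array([ 724.7, -316. ,   52. ])), (array([331., 213.]), 0.79, array([ 484.1, -145.4,   52. ])), (array([368., 294.]), 0.61, array([ 275.2, -233.9,   52. ]))]
scene 2313 rect ((496.0101013183594, -141.8680419921875), (101.09381103515625, 218.28578186035156), 85.30281066894531)
carrier [(array([242., 138.]), 0.76, array([ 274.3, -226.8,   52. ])), (array([136., 245.]), 0.72, array([ 718.1, -306.8,   52. ])), (array([234., 200.]), 0.71, array([ 500.1, -144.1,   52. ])), (array([459., 302.]), 0.16, array([577.2, 450.2,  52. ]))]
wrist 43755 rect ((493.6739196777344, -136.5289306640625), (89.42587280273438, 214.4927520751953), 85.42729187011719)
carrier [(array([285., 234.]), 0.91, array([ 493.4, -145. ,   52. ]))]
```

Rolling without slip: the tip moved 30 mm and the carrier about 16 mm. I'll continue this stroke.

```bash
python3 -m inch '[{"tx":0,"ty":-0.1,"tz":0,"rx":0,"ry":0,"rz":0,"grip":0},{"tx":0,"ty":-0.2,"tz":0,"rx":0,"ry":0,"rz":0,"grip":0},{"tx":0,"ty":-0.2,"tz":0,"rx":0,"ry":0,"rz":0,"grip":0},{"tx":0,"ty":-0.2,"tz":0,"rx":0,"ry":0,"rz":0,"grip":0},{"tx":0,"ty":-0.2,"tz":0,"rx":0,"ry":0,"rz":0,"grip":0},{"tx":0,"ty":-0.2,"tz":0,"rx":0,"ry":0,"rz":0,"grip":0},{"tx":0,"ty":-0.15,"tz":0,"rx":0,"ry":0,"rz":0,"grip":0},{"tx":0,"ty":-0.1,"tz":0,"rx":0,"ry":0,"rz":0,"grip":0},{"tx":0,"ty":-0.05,"tz":0,"rx":0,"ry":0,"rz":0,"grip":0},{"tx":0,"ty":0,"tz":0,"rx":0,"ry":0,"rz":0,"grip":0}]'
python3 -m inch '[{"tx":0,"ty":0,"tz":-0.3,"rx":0,"ry":0,"rz":0,"grip":0},{"tx":0,"ty":0,"tz":-0.5,"rx":0,"ry":0,"rz":0,"grip":0},{"tx":0,"ty":0,"tz":0,"rx":0,"ry":0,"rz":0,"grip":0}]'
python3 m.py b scene wrist
```

```text
clock: 9.52
position: [493.4, -106.8, 277.9]
ee_rot: [0.999, -0.035, 0.001, 0.0]
force: [-0.9, 0.6, 7.3]
width: 44.0
clock: 9.77
position: [493.5, -107.2, 299.0]
ee_rot: [0.999, -0.035, 0.002, 0.0]
force: [0.1, 0.5, 0.7]
width: 43.9
clk 9.77 tcp [ 493.5 -107.2  299. ] tip [ 494.1 -107.4  117. ] yaw -3.99 zax [ 0. -0. -1.] F [0.1 0.5 0.7] w 43.9
scene 2219 rect ((499.77667236328125, -109.49073028564453), (101.32505798339844, 223.96722412109375), 75.1302261352539)
carrier [(array([241., 200.]), 0.84, array([ 493.2, -128.9,   52. ])), (array([134., 247.]), 0.77, array([ 725.6, -307.5,   52. ]))]
wrist 32738 rect ((494.9337463378906, -118.36734008789062), (92.0799789428711, 214.14437866210938), 85.40037536621094)
carrier [(array([285., 247.]), 0.91, array([ 494.9, -127.2,   52. ])), (array([ 32., 372.]), 0.74, array([ 276. , -225.2,   52. ]))]
```

```bash
python3 -m inch '[{"tx":0,"ty":0.7,"tz":0,"rx":0,"ry":0,"rz":0,"grip":0},{"tx":0,"ty":0.6,"tz":0,"rx":0,"ry":0,"rz":0,"grip":0},{"tx":0,"ty":0,"tz":0.4,"rx":0,"ry":0,"rz":0,"grip":0},{"tx":0,"ty":0,"tz":0.3,"rx":0,"ry":0,"rz":0,"grip":0},{"tx":0,"ty":0,"tz":0.1,"rx":0,"ry":0,"rz":0,"grip":0},{"tx":0,"ty":0,"tz":0,"rx":0,"ry":0,"rz":0,"grip":0}]'
python3 -m inch '[{"tx":0,"ty":-0.05,"tz":0,"rx":0,"ry":0,"rz":0,"grip":0},{"tx":0,"ty":-0.15,"tz":0,"rx":0,"ry":0,"rz":0,"grip":0},{"tx":0,"ty":-0.25,"tz":0,"rx":0,"ry":0,"rz":0,"grip":0},{"tx":0,"ty":-0.3,"tz":0,"rx":0,"ry":0,"rz":0,"grip":0},{"tx":0,"ty":-0.3,"tz":0,"rx":0,"ry":0,"rz":0,"grip":0},{"tx":0,"ty":-0.3,"tz":0,"rx":0,"ry":0,"rz":0,"grip":0},{"tx":0,"ty":-0.3,"tz":0,"rx":0,"ry":0,"rz":0,"grip":0},{"tx":0,"ty":-0.3,"tz":0,"rx":0,"ry":0,"rz":0,"grip":0},{"tx":0,"ty":-0.3,"tz":0,"rx":0,"ry":0,"rz":0,"grip":0},{"tx":0,"ty":-0.25,"tz":0,"rx":0,"ry":0,"rz":0,"grip":0}]'
python3 -m inch '[{"tx":0,"ty":-0.15,"tz":0,"rx":0,"ry":0,"rz":0,"grip":0},{"tx":0,"ty":-0.1,"tz":0,"rx":0,"ry":0,"rz":0,"grip":0},{"tx":0,"ty":-0.05,"tz":0,"rx":0,"ry":0,"rz":0,"grip":0},{"tx":0,"ty":0,"tz":0,"rx":0,"ry":0,"rz":0,"grip":0},{"tx":0,"ty":0,"tz":0,"rx":0,"ry":0,"rz":0,"grip":0}]'
python3 -m inch '[{"tx":0,"ty":0,"tz":-0.3,"rx":0,"ry":0,"rz":0,"grip":0},{"tx":0,"ty":0,"tz":-0.5,"rx":0,"ry":0,"rz":0,"grip":0},{"tx":0,"ty":0,"tz":0,"rx":0,"ry":0,"rz":0,"grip":0}]'
python3 m.py c top scene wrist
```

```text
clock: 10.47
position: [490.7, -139.3, 278.1]
ee_rot: [0.999, -0.035, 0.001, 0.001]
force: [-4.6, -1.0, 14.5]
width: 43.9
clock: 11.3
position: [495.4, -75.9, 278.3]
ee_rot: [0.999, -0.034, 0.002, 0.0]
force: [-2.0, -0.2, 10.8]
width: 44.0
clock: 11.72
position: [495.9, -68.5, 277.7]
ee_rot: [0.999, -0.034, 0.002, -0.0]
force: [-1.8, 1.1, 11.3]
width: 44.3
clock: 11.97
position: [496.0, -69.2, 298.1]
ee_rot: [0.999, -0.035, 0.001, 0.0]
force: [1.4, -0.6, 0.4]
width: 44.0
clk 11.97 tcp [496.  -69.2 298.1] tip [496.4 -69.3 116.1] yaw -3.96 zax [ 0. -0. -1.] F [ 1.4 -0.6  0.4] w 44.0
top 725 rect ((448.0503234863281, -81.640625), (99.33009338378906, 129.9839630126953), 89.21402740478516)
carrier [(array([366., 298.]), 0.74, array([ 264.1, -228.3,   52. ])), (array([392., 125.]), 0.74, array([ 721.2, -317.7,   52. ])), (array([312., 212.]), 0.71, array([486.6, -96. ,  52. ]))]
scene 2210 rect ((499.9967041015625, -85.85597229003906), (103.57999420166016, 219.67088317871094), 85.3554916381836)
carrier [(array([133., 245.]), 0.93, array([ 720.9, -312.1,   52. ])), (array([253., 206.]), 0.82, array([498.1, -90.4,  52. ])), (array([241., 136.]), 0.82, array([ 264.4, -233. ,   52. ]))]
wrist 33271 rect ((498.4317932128906, -78.35179901123047), (88.63983917236328, 214.65322875976562), 85.447265625)
carrier [(array([288., 242.]), 0.72, array([498.9, -85.1,  52. ])), (array([ 43., 404.]), 0.7, array([ 278.6, -220.4,   52. ]))]
```

View pics/cscene.png

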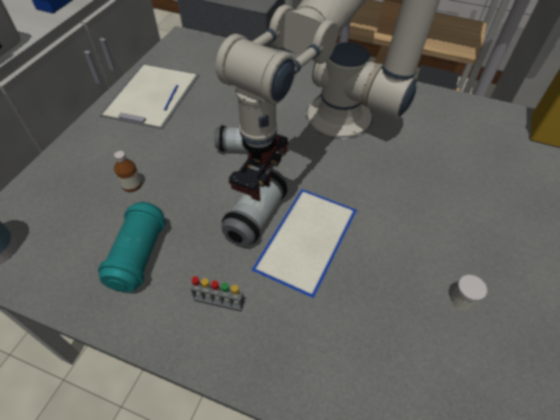

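View pics/cwrist.png

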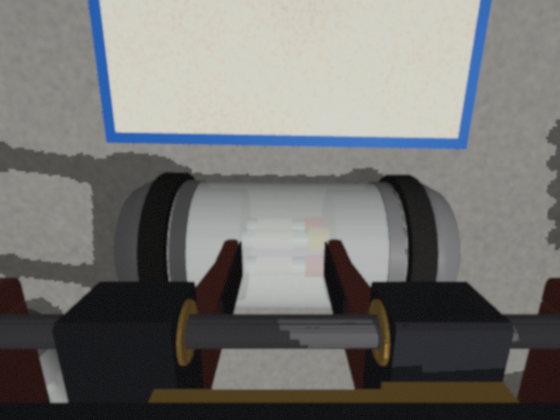

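The carrier is squarely in front of the mat. Its centre is at y≈-88 and its near edge is parallel to the mat border (row 140). I'll repeat the stroke.

```bash
python3 -m inch '[{"tx":0,"ty":0.7,"tz":0,"rx":0,"ry":0,"rz":0,"grip":0},{"tx":0,"ty":0.6,"tz":0,"rx":0,"ry":0,"rz":0,"grip":0},{"tx":0,"ty":0,"tz":0.4,"rx":0,"ry":0,"rz":0,"grip":0},{"tx":0,"ty":0,"tz":0.3,"rx":0,"ry":0,"rz":0,"grip":0},{"tx":0,"ty":0,"tz":0.1,"rx":0,"ry":0,"rz":0,"grip":0},{"tx":0,"ty":0,"tz":0,"rx":0,"ry":0,"rz":0,"grip":0}]'
python3 -m inch '[{"tx":0,"ty":-0.05,"tz":0,"rx":0,"ry":0,"rz":0,"grip":0},{"tx":0,"ty":-0.15,"tz":0,"rx":0,"ry":0,"rz":0,"grip":0},{"tx":0,"ty":-0.25,"tz":0,"rx":0,"ry":0,"rz":0,"grip":0},{"tx":0,"ty":-0.3,"tz":0,"rx":0,"ry":0,"rz":0,"grip":0},{"tx":0,"ty":-0.3,"tz":0,"rx":0,"ry":0,"rz":0,"grip":0},{"tx":0,"ty":-0.3,"tz":0,"rx":0,"ry":0,"rz":0,"grip":0},{"tx":0,"ty":-0.3,"tz":0,"rx":0,"ry":0,"rz":0,"grip":0},{"tx":0,"ty":-0.3,"tz":0,"rx":0,"ry":0,"rz":0,"grip":0},{"tx":0,"ty":-0.3,"tz":0,"rx":0,"ry":0,"rz":0,"grip":0},{"tx":0,"ty":-0.25,"tz":0,"rx":0,"ry":0,"rz":0,"grip":0}]'
python3 -m inch '[{"tx":0,"ty":-0.15,"tz":0,"rx":0,"ry":0,"rz":0,"grip":0},{"tx":0,"ty":-0.1,"tz":0,"rx":0,"ry":0,"rz":0,"grip":0},{"tx":0,"ty":-0.05,"tz":0,"rx":0,"ry":0,"rz":0,"grip":0},{"tx":0,"ty":0,"tz":0,"rx":0,"ry":0,"rz":0,"grip":0},{"tx":0,"ty":0,"tz":0,"rx":0,"ry":0,"rz":0,"grip":0}]'
python3 -m inch '[{"tx":0,"ty":0,"tz":-0.3,"rx":0,"ry":0,"rz":0,"grip":0},{"tx":0,"ty":0,"tz":-0.5,"rx":0,"ry":0,"rz":0,"grip":0},{"tx":0,"ty":0,"tz":0,"rx":0,"ry":0,"rz":0,"grip":0}]'
python3 m.py d top scene wrist
```

```text
clock: 12.77
position: [493.4, -101.9, 277.9]
ee_rot: [0.999, -0.035, 0.001, 0.001]
force: [-4.1, -1.2, 13.1]
width: 44.0
clock: 13.6
position: [498.0, -38.5, 278.4]
ee_rot: [0.999, -0.034, 0.002, -0.0]
force: [-1.4, 0.0, 12.0]
width: 44.1
clock: 14.02
position: [498.6, -31.2, 277.9]
ee_rot: [0.999, -0.034, 0.002, -0.0]
force: [-1.6, 0.9, 11.0]
width: 43.8
clock: 14.27
position: [498.6, -31.9, 298.2]
ee_rot: [0.999, -0.035, 0.001, 0.0]
force: [0.5, -0.9, 2.2]
width: 44.1
clk 14.27 tcp [498.6 -31.9 298.2] tip [499.  -31.9 116.2] yaw -3.96 zax [ 0. -0. -1.] F [ 0.5 -0.9  2.2] w 44.1
top 777 rect ((456.6466064453125, -44.50989532470703), (93.5476303100586, 140.68934631347656), 82.21086883544922)
carrier [(array([390., 122.]), 0.72, array([ 731.2, -313.6,   52. ])), (array([366., 298.]), 0.66, array([ 266.1, -226.9,   52. ]))]
scene 2211 rect ((504.1283264160156, -47.3836555480957), (102.42149353027344, 218.87110900878906), 85.3830337524414)
carrier [(array([134., 243.]), 0.75, array([ 715.6, -313. ,   52. ])), (array([244., 136.]), 0.61, array([ 264. , -222.6,   52. ])), (array([269., 209.]), 0.57, array([493.2, -47.1,  52. ]))]
wrist 33713 rect ((501.06927490234375, -40.25665283203125), (89.38325500488281, 214.2900390625), 85.40422821044922)
carrier [(array([289., 241.]), 0.58, array([502.3, -46.8,  52. ]))]
```

```bash
python3 -m inch '[{"tx":0,"ty":0.7,"tz":0,"rx":0,"ry":0,"rz":0,"grip":0},{"tx":0,"ty":0.6,"tz":0,"rx":0,"ry":0,"rz":0,"grip":0},{"tx":0,"ty":0,"tz":0.4,"rx":0,"ry":0,"rz":0,"grip":0},{"tx":0,"ty":0,"tz":0.3,"rx":0,"ry":0,"rz":0,"grip":0},{"tx":0,"ty":0,"tz":0.1,"rx":0,"ry":0,"rz":0,"grip":0},{"tx":0,"ty":0,"tz":0,"rx":0,"ry":0,"rz":0,"grip":0}]'
python3 -m inch '[{"tx":0,"ty":-0.05,"tz":0,"rx":0,"ry":0,"rz":0,"grip":0},{"tx":0,"ty":-0.15,"tz":0,"rx":0,"ry":0,"rz":0,"grip":0},{"tx":0,"ty":-0.25,"tz":0,"rx":0,"ry":0,"rz":0,"grip":0},{"tx":0,"ty":-0.3,"tz":0,"rx":0,"ry":0,"rz":0,"grip":0},{"tx":0,"ty":-0.3,"tz":0,"rx":0,"ry":0,"rz":0,"grip":0},{"tx":0,"ty":-0.3,"tz":0,"rx":0,"ry":0,"rz":0,"grip":0},{"tx":0,"ty":-0.3,"tz":0,"rx":0,"ry":0,"rz":0,"grip":0},{"tx":0,"ty":-0.3,"tz":0,"rx":0,"ry":0,"rz":0,"grip":0},{"tx":0,"ty":-0.3,"tz":0,"rx":0,"ry":0,"rz":0,"grip":0},{"tx":0,"ty":-0.25,"tz":0,"rx":0,"ry":0,"rz":0,"grip":0}]'
python3 -m inch '[{"tx":0,"ty":-0.15,"tz":0,"rx":0,"ry":0,"rz":0,"grip":0},{"tx":0,"ty":-0.1,"tz":0,"rx":0,"ry":0,"rz":0,"grip":0},{"tx":0,"ty":-0.05,"tz":0,"rx":0,"ry":0,"rz":0,"grip":0},{"tx":0,"ty":0,"tz":0,"rx":0,"ry":0,"rz":0,"grip":0},{"tx":0,"ty":0,"tz":0,"rx":0,"ry":0,"rz":0,"grip":0}]'
python3 -m inch '[{"tx":0,"ty":0,"tz":-0.3,"rx":0,"ry":0,"rz":0,"grip":0},{"tx":0,"ty":0,"tz":-0.5,"rx":0,"ry":0,"rz":0,"grip":0},{"tx":0,"ty":0,"tz":0,"rx":0,"ry":0,"rz":0,"grip":0}]'
python3 m.py e scene wrist
```

```text
clock: 15.07
position: [496.0, -64.5, 277.7]
ee_rot: [0.999, -0.035, 0.001, 0.0]
force: [-3.1, -0.1, 12.6]
width: 43.9
clock: 15.9
position: [500.6, -1.1, 278.6]
ee_rot: [0.999, -0.034, 0.002, -0.0]
force: [-2.1, 0.2, 13.0]
width: 43.9
clock: 16.32
position: [501.2, 6.2, 278.1]
ee_rot: [0.999, -0.034, 0.002, -0.0]
force: [-1.4, 0.5, 11.3]
width: 43.5
clock: 16.57
position: [501.2, 5.6, 298.1]
ee_rot: [0.999, -0.035, 0.001, -0.0]
force: [0.1, 0.2, 0.9]
width: 43.8
clk 16.57 tcp [501.2   5.6 298.1] tip [501.6   5.6 116.1] yaw -3.96 zax [ 0.  0. -1.] F [0.1 0.2 0.9] w 43.8
scene 2220 rect ((506.25579833984375, -8.587890625), (101.96057891845703, 218.2243194580078), 85.26887512207031)
carrier [(array([240., 135.]), 0.94, array([ 262.4, -238.6,   52. ])), (array([134., 248.]), 0.74, array([ 727.5, -306.2,   52. ])), (array([282., 213.]), 0.55, array([493.3, -12.2,  52. ]))]
wrist 33985 rect ((504.45172119140625, -2.5347023010253906), (90.9212875366211, 214.48443603515625), 85.34429931640625)
carrier [(array([288., 241.]), 0.66, array([504.8,  -9.7,  52. ]))]
```

View pics/ewrist.png

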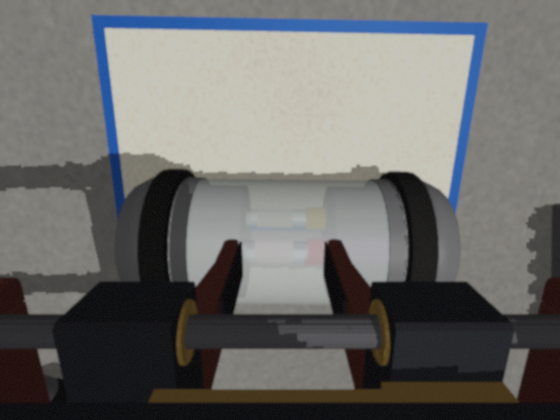

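It's rolling onto the mat straight and centred along its length. About 75 mm is left, so two more strokes.

```bash
python3 -m inch '[{"tx":0,"ty":0.7,"tz":0,"rx":0,"ry":0,"rz":0,"grip":0},{"tx":0,"ty":0.6,"tz":0,"rx":0,"ry":0,"rz":0,"grip":0},{"tx":0,"ty":0,"tz":0.4,"rx":0,"ry":0,"rz":0,"grip":0},{"tx":0,"ty":0,"tz":0.3,"rx":0,"ry":0,"rz":0,"grip":0},{"tx":0,"ty":0,"tz":0.1,"rx":0,"ry":0,"rz":0,"grip":0},{"tx":0,"ty":0,"tz":0,"rx":0,"ry":0,"rz":0,"grip":0}]'
python3 -m inch '[{"tx":0,"ty":-0.05,"tz":0,"rx":0,"ry":0,"rz":0,"grip":0},{"tx":0,"ty":-0.15,"tz":0,"rx":0,"ry":0,"rz":0,"grip":0},{"tx":0,"ty":-0.25,"tz":0,"rx":0,"ry":0,"rz":0,"grip":0},{"tx":0,"ty":-0.3,"tz":0,"rx":0,"ry":0,"rz":0,"grip":0},{"tx":0,"ty":-0.3,"tz":0,"rx":0,"ry":0,"rz":0,"grip":0},{"tx":0,"ty":-0.3,"tz":0,"rx":0,"ry":0,"rz":0,"grip":0},{"tx":0,"ty":-0.3,"tz":0,"rx":0,"ry":0,"rz":0,"grip":0},{"tx":0,"ty":-0.3,"tz":0,"rx":0,"ry":0,"rz":0,"grip":0},{"tx":0,"ty":-0.3,"tz":0,"rx":0,"ry":0,"rz":0,"grip":0},{"tx":0,"ty":-0.25,"tz":0,"rx":0,"ry":0,"rz":0,"grip":0}]'
python3 -m inch '[{"tx":0,"ty":-0.15,"tz":0,"rx":0,"ry":0,"rz":0,"grip":0},{"tx":0,"ty":-0.1,"tz":0,"rx":0,"ry":0,"rz":0,"grip":0},{"tx":0,"ty":-0.05,"tz":0,"rx":0,"ry":0,"rz":0,"grip":0},{"tx":0,"ty":0,"tz":0,"rx":0,"ry":0,"rz":0,"grip":0},{"tx":0,"ty":0,"tz":0,"rx":0,"ry":0,"rz":0,"grip":0}]'
python3 -m inch '[{"tx":0,"ty":0,"tz":-0.3,"rx":0,"ry":0,"rz":0,"grip":0},{"tx":0,"ty":0,"tz":-0.5,"rx":0,"ry":0,"rz":0,"grip":0},{"tx":0,"ty":0,"tz":0,"rx":0,"ry":0,"rz":0,"grip":0}]'
python3 m.py f scene wrist
```

```text
clock: 17.27
position: [498.6, -27.0, 277.5]
ee_rot: [0.999, -0.035, 0.001, 0.0]
force: [-3.7, -0.7, 12.4]
width: 44.0
clock: 18.1
position: [503.2, 36.4, 278.6]
ee_rot: [0.999, -0.034, 0.002, -0.0]
force: [-1.7, 0.4, 13.8]
width: 44.0
clock: 18.52
position: [503.7, 43.7, 278.2]
ee_rot: [0.999, -0.034, 0.002, -0.001]
force: [-1.6, 1.4, 13.0]
width: 44.0
clock: 18.77
position: [503.8, 43.0, 298.0]
ee_rot: [0.999, -0.035, 0.001, -0.0]
force: [0.8, -0.3, 0.6]
width: 43.7
clk 18.77 tcp [503.8  43.  298. ] tip [504.2  43.1 116. ] yaw -3.96 zax [ 0.  0. -1.] F [ 0.8 -0.3  0.6] w 43.7
scene 2207 rect ((508.5733337402344, 30.497995376586914), (100.95765686035156, 220.1578826904297), 85.32746124267578)
carrier [(array([132., 243.]), 0.9, array([ 717.6, -318. ,   52. ])), (array([293., 219.]), 0.76, array([501. ,  23.1,  52. ])), (array([243., 137.]), 0.61, array([ 267.5, -226.6,   52. ]))]
wrist 34388 rect ((507.42303466796875, 35.6614875793457), (91.5420150756836, 214.14593505859375), 85.3868637084961)
carrier [(array([286., 238.]), 0.82, array([506.6,  29.8,  52. ]))]
```

```bash
python3 -m inch '[{"tx":0,"ty":0.7,"tz":0,"rx":0,"ry":0,"rz":0,"grip":0},{"tx":0,"ty":0.6,"tz":0,"rx":0,"ry":0,"rz":0,"grip":0},{"tx":0,"ty":0,"tz":0.4,"rx":0,"ry":0,"rz":0,"grip":0},{"tx":0,"ty":0,"tz":0.3,"rx":0,"ry":0,"rz":0,"grip":0},{"tx":0,"ty":0,"tz":0.1,"rx":0,"ry":0,"rz":0,"grip":0},{"tx":0,"ty":0,"tz":0,"rx":0,"ry":0,"rz":0,"grip":0}]'
python3 -m inch '[{"tx":0,"ty":-0.05,"tz":0,"rx":0,"ry":0,"rz":0,"grip":0},{"tx":0,"ty":-0.15,"tz":0,"rx":0,"ry":0,"rz":0,"grip":0},{"tx":0,"ty":-0.25,"tz":0,"rx":0,"ry":0,"rz":0,"grip":0},{"tx":0,"ty":-0.3,"tz":0,"rx":0,"ry":0,"rz":0,"grip":0},{"tx":0,"ty":-0.3,"tz":0,"rx":0,"ry":0,"rz":0,"grip":0},{"tx":0,"ty":-0.3,"tz":0,"rx":0,"ry":0,"rz":0,"grip":0},{"tx":0,"ty":-0.3,"tz":0,"rx":0,"ry":0,"rz":0,"grip":0},{"tx":0,"ty":-0.3,"tz":0,"rx":0,"ry":0,"rz":0,"grip":0},{"tx":0,"ty":-0.25,"tz":0,"rx":0,"ry":0,"rz":0,"grip":0},{"tx":0,"ty":-0.2,"tz":0,"rx":0,"ry":0,"rz":0,"grip":0}]'
python3 -m inch '[{"tx":0,"ty":-0.15,"tz":0,"rx":0,"ry":0,"rz":0,"grip":0},{"tx":0,"ty":-0.1,"tz":0,"rx":0,"ry":0,"rz":0,"grip":0},{"tx":0,"ty":-0.05,"tz":0,"rx":0,"ry":0,"rz":0,"grip":0},{"tx":0,"ty":0,"tz":0,"rx":0,"ry":0,"rz":0,"grip":0},{"tx":0,"ty":0,"tz":0,"rx":0,"ry":0,"rz":0,"grip":0},{"tx":0,"ty":0,"tz":0,"rx":0,"ry":0,"rz":0,"grip":0}]'
python3 -m inch '[{"tx":0,"ty":0,"tz":-0.2,"rx":0,"ry":0,"rz":0,"grip":0},{"tx":0,"ty":0,"tz":-0.6,"rx":0,"ry":0,"rz":0,"grip":0},{"tx":0,"ty":0,"tz":-1,"rx":0,"ry":0,"rz":0,"grip":0},{"tx":0,"ty":0,"tz":-1,"rx":0,"ry":0,"rz":0,"grip":0},{"tx":0,"ty":0,"tz":-1,"rx":0,"ry":0,"rz":0,"grip":0},{"tx":0,"ty":0,"tz":-1,"rx":0,"ry":0,"rz":0,"grip":0},{"tx":0,"ty":0,"tz":0,"rx":0,"ry":0,"rz":0,"grip":0}]'
python3 m.py g scene wrist
```

```text
clock: 19.47
position: [501.2, 10.4, 277.3]
ee_rot: [0.999, -0.035, 0.001, 0.0]
force: [-3.9, -0.0, 11.6]
width: 44.3
clock: 20.3
position: [505.6, 71.4, 278.8]
ee_rot: [0.999, -0.034, 0.002, -0.001]
force: [-2.6, -0.5, 14.9]
width: 44.1
clock: 20.8
position: [506.1, 78.6, 278.5]
ee_rot: [0.999, -0.034, 0.002, -0.001]
force: [-1.8, 0.8, 13.8]
width: 43.9
clock: 21.38
position: [506.1, 78.2, 400.8]
ee_rot: [0.999, -0.034, 0.003, -0.001]
force: [0.2, -0.3, 0.5]
width: 43.9
clk 21.38 tcp [506.1  78.2 400.8] tip [507.3  78.3 218.8] yaw -3.95 zax [ 0.  0. -1.] F [ 0.2 -0.3  0.5] w 43.9
scene 2839 rect ((512.4503784179688, 67.23139953613281), (102.81914520263672, 218.3343963623047), 85.24403381347656)
carrier [(array([136., 245.]), 0.81, array([ 717.1, -306.6,   52. ])), (array([308., 226.]), 0.65, array([506.7,  65.4,  52. ])), (array([242., 137.]), 0.59, array([ 269.1, -229.2,   52. ]))]
wrist 20289 rect ((509.67706298828125, 66.92308044433594), (102.85728454589844, 214.14297485351562), 85.38858795166016)
carrier [(array([289., 200.]), 0.75, array([512.5,  67.4,  52. ]))]
```

View pics/gwrist.png

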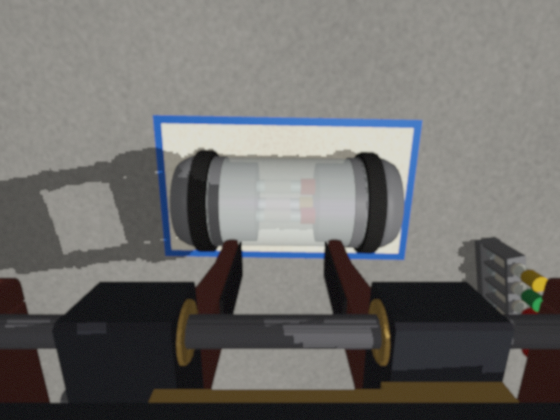

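The carrier sits within the mat in the wrist view (carrier at (287,200), mat spanning columns 155–420). I'll clear the arm and check from the top camera.

```bash
python3 -m inch '[{"tx":-0.5,"ty":-1,"tz":0,"rx":0,"ry":0,"rz":0,"grip":0},{"tx":-0.5,"ty":-1,"tz":0,"rx":0,"ry":0,"rz":0,"grip":0},{"tx":-0.5,"ty":-1,"tz":0,"rx":0,"ry":0,"rz":0,"grip":0},{"tx":-0.5,"ty":-1,"tz":0,"rx":0,"ry":0,"rz":0,"grip":0},{"tx":-0.5,"ty":-1,"tz":0,"rx":0,"ry":0,"rz":0,"grip":0},{"tx":-0.5,"ty":-1,"tz":0,"rx":0,"ry":0,"rz":0,"grip":0},{"tx":-0.5,"ty":-1,"tz":0,"rx":0,"ry":0,"rz":0,"grip":0},{"tx":-0.5,"ty":-1,"tz":0,"rx":0,"ry":0,"rz":0,"grip":0},{"tx":-0.5,"ty":-1,"tz":0,"rx":0,"ry":0,"rz":0,"grip":0},{"tx":0,"ty":0,"tz":0,"rx":0,"ry":0,"rz":0,"grip":0}]'
python3 m.py h scene top
python3 - <<'E'
from h import *
c=cam("top"); print(mat(c,(205,140,300,280)))
s=cam("scene"); print(mat(s,(245,180,365,305)))
im=c["img"][60:300,60:480]; cv2.imwrite("pics/fin.png",cv2.cvtColor(cv2.resize(im,None,fx=1.9,fy=1.9,interpolation=2),cv2.COLOR_RGB2BGR))
for k,uv in [("rack",(300,118)),("cup",(96,196)),("bottle",(455,197))]: print(k,cloud(c)[uv[1],uv[0]].round(1))
E
```

```text
clock: 22.42
position: [407.5, 313.1, 393.4]
ee_rot: [0.999, -0.032, -0.002, 0.0]
force: [-0.0, 0.6, 0.2]
width: 43.7
clk 22.42 tcp [407.5 313.1 393.4] tip [406.7 313.  211.4] yaw -3.72 zax [-0. -0. -1.] F [-0.   0.6  0.2] w 43.7
scene 2912 rect ((512.02587890625, 66.96479797363281), (102.61393737792969, 218.79220581054688), 85.17334747314453)
carrier [(array([307., 227.]), 0.75, array([510.9,  63.4,  52. ])), (array([239., 135.]), 0.74, array([ 265.1, -240.6,   52. ])), (array([134., 245.]), 0.66, array([ 719.1, -310.7,   52. ]))]
top 2935 rect ((504.7241516113281, 63.739994049072266), (102.72645568847656, 217.392578125), 85.04708099365234)
carrier [(array([252., 207.]), 0.93, array([502. ,  62.2,  52. ])), (array([393., 125.]), 0.73, array([ 723.2, -321.3,   52. ])), (array([365., 295.]), 0.61, array([ 273.6, -225.7,   52. ]))]
((507.071533203125, 63.35191345214844), (171.78379821777344, 301.0506591796875), 85.0060806274414)
((508.2268371582031, 65.38862609863281), (170.12713623046875, 299.969482421875), 85.06307983398438)
rack [744.4 -69.7  55.3]
cup [433.8 251.7 591.3]
bottle [ 514.3 -455.1   97.2]
```

View pics/fin.png

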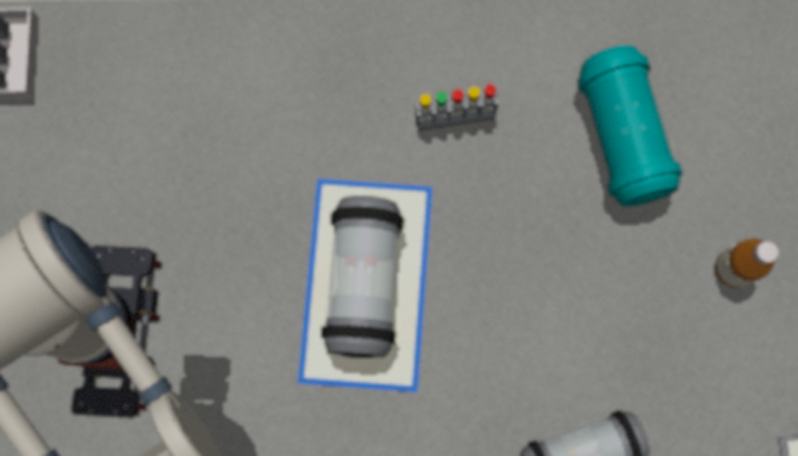

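The final picture shows the carrier centred on the mat, at crop (363,277) against a mat centre of about (366,285). The small offset is perspective. Measured, the carrier is at about (508, 65) and the mat at (507.5, 64), both at -5°. Nothing else has moved.

```bash
python3 -c "
from station import arm
print(arm.close_job())"
```

```text
the job is handed in; nothing more can be done
None
```

I rolled the large clear/grey carrier onto the mat in six light strokes, with the fingertips on top of the barrel and about 7–15 N of downward force at each reading. I then lifted clear and handed the job in shortly after 22.4 s, against the 64 s limit.

- **Position:** the carrier is within about 2–4 mm of the mat's middle in both views. The top camera puts it at (505, 64) with the mat at (507, 63). The scene camera puts it at (512, 67) with the mat at (508, 65).
- **Alignment:** both views agree to about 0.1° that the carrier lies along the mat's length. No part is over the mat's edges.
- **Stillness:** it read the same to within 0.5 mm in scene pictures about a second apart after I let go.
- **Other objects:** the rack and bottle read the same as at the start. The arm hid the cup in the last top view, so its depth check failed. It stood where it was in the last scene picture I viewed, partway through, and the fingertips passed more than 100 mm above its height.

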